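Put the toy cat to bed in the tip-roof kennel

ROBOT

A 6-joint arm with a two-finger parallel gripper is mounted at the origin on the work surface. World frame = base frame: x ahead of the robot, y to its left, z up, the work surface at z = 0. Lengths are in m, angles in degrees, forces in N, time in s.
With the tool pointing down it reaches from about 0.3 to 0.775 m from the base axis. Payload 14.6 kg.
Tool frame: the origin (TCP) lies at the very end of the fingers, on their centre line; the grasp point (between the pads) lies 19 mm behind it; z points along the fingers, y is the line along which they close (so a half turn about z gives the same grasp; the last joint's range is limited). The gripper opens to 94 mm and grips with 3 to 60 N. Pads are 16 mm wide; open, the fingers measure 119 mm over their backs; the gripper's body (75 mm by 177 mm) begins 78 mm behind the grasp point.
Start: joints at [68.262, 17.183, 87.147, -0, 75.671, -3.816], TCP at [0.169, 0.523, 0.205] pointing down, gripper open.
Joint ranges: [-173.82, 173.82], [-45.26, 126.66], [13.44, 144.39], [-59.66, 239.66], [0, 175.72], [-146.38, 146.38]. Speed limits (degrees/s): [127.2, 127.2, 147.25, 180, 180, 180].

INTERFACE

Orientations are given as a 3x3 rotation matrix whose columns are the frame's x, y, z axes.
In Python, from workcell import sense, get_image, camera_params, sign_off gives the robot as it stands.
- The arm moves only by the tool play_rows, never from a script. Its argument "increments" is a list of rows, each an object with "offset": the shift along the tool's x, y, z normalised to -1 to 1, where 1 is 80 cm, a list of three; "turn": the turn, a rotation vector about the tool's x, y, z normalised to -1 to 1, where 1 is 90 degrees, a list of three; "jaw": the finger opening in mm, from 0 to 94. In form: [{"offset": [dx, dy, dz], "turn": [rx, ry, rz], "jaw": jaw}, ...]. A call has 1 to 5 rows; each row is the pose to reach, as a shift and turn from the pose commanded when the call began, along the tool's axes at that moment; what a row does not reach only later rows make up. A row lasts 1/10 s, in which the tool goes at most 50 mm and 8.59 degrees, less where a joint would pass 70% of its speed; a pose out of reach is approached as far as the arm can. A call with a number of a shift or a turn outside -1 to 1 is refused whole. A call with a gripper value outside its range is refused whole. The fingers move at their own pace and stop on an object; the grip force is fixed at half the most. Time passes only in rows, so rows that repeat a pose let the fingers close. It gives the time, the measured TCP pose, the force, the opening and the grip force at its end, in the units of the state.
- sense(): the state, without advancing time (a new reading comes with each control period).
- get_image(name): name is "scene" or "top" or "wrist"; returns (picture, depth): 400x640x3 uint8, blue, green, red; 400x640 float32, m along the optical axis (not along the pixel's ray), 0 where there is no reading.
- camera_params(name): a dict with "fx", "fy", "cx", "cy" (pixels), "dist" ([k1, k2, p1, p2, k3] as OpenCV has them; the pictures are not rectified), "view" (4x4, takes a point from world to camera coordinates). Camera axes: x right, y up, looking along -z (the intrinsics and any distortion apply to the point x, -y, -z); pixel columns grow to the right and rows downward; lengths in m; the calibration is good to about 2 mm. A picture is of the moment at which its call begins: read the wrist's pose just before it. camera_params takes no time and is no camera call; for the wrist camera it gives the pose at the moment of the call.
- sign_off(): hands the job in; it is judged then, once.
The state is a dict: "t": time; "joint_positions": joint angles; "dq": joint speeds; "tau": joint torques, N m; "tool_pos": TCP position; "tool_rot": TCP orientation; "ft_force": force on the tool from outside, world axes, zero at the start; "torque": the same for the moment, N m; "opening": finger opening in m; "grasp_force": force on a finger pad.
Only numpy, scipy, OpenCV 4.12 (cv2) and the standard library are available. Lean on these libraries where they do the work, as an engineer would, in place of code of your own. Each camera call takes 0.05 s, during which the arm holds its last target. There are 200 camera calls.

TASK

Open the toy kennel by pressing down the tab at the back of its roof until the roof is tipped fully up, then press the white cat all the way home into its snug foam bed inside, upright. Then press the roof down again until it is shut over the cat. Be gentle with the thin kennel and the ceramic cat, and leave the other toys where they stand.

Things in the scene. Friction and masses are not known exactly. Their poses are not given: they have to be found in the camera images.
- kennel: Fixed brown wooden toy kennel, an open-topped box 156 mm (x) by 132 mm (y), 6 mm walls, rim 115 mm above the table. Origin: centre of its underside, on the table. Its -x face with the little swing door (not needed) is the front; the roof is hinged at the back (+x); z up. Inside, grey foam fills it up to 75 mm above the table, with one cutout for the cat.
- bed (a point): Centre of the hard floor of the foam cutout, 43 mm above the table, 30 mm in front (-x) of the kennel's origin; kennel's axes. The cat is home when its base bears on this floor.
- bed_mouth (a point): Centre of the cutout's mouth, 75 mm above the table; kennel's axes. Cutout: 74 mm (x) by 46 mm (y), 32 mm deep. A springy foam lip bulges 5.5 mm from each long wall at half depth, 35 mm between them: the cat's base meets them about 10 mm down, is held there, does not sink by its own weight, and takes 5 to 15 N (varies) to push on down to the floor.
- roof (a joint): Angle of the flat wooden roof (rad), a rocker: 0 = shut (level, just above the rim), 1.3 = fully open against a hard stop; the front edge rises as it grows. At the start 0 to 0.2. A stiff hinge (0.2 N m of friction, no spring) keeps it wherever it is left. Pressing the tab takes about 4 to 9 N until the stop; closing from 110 mm before the hinge takes 1 to 3 N.
- roof_hinge (a point): Middle of the roof's pivot axis, which runs along the kennel's y, 76 mm behind (+x) the kennel's origin and 120 mm above the table; fixed to the kennel, same axes. The roof panel runs 162 mm from it towards the front, is 142 mm wide and 8 mm thick (axis at mid thickness).
- roof_edge (a point): Middle of the front edge of the roof on its upper face, 160 mm from the hinge axis, moving with the roof. Open, the roof stands up steeply behind the bed with this upper face to the back.
- tab_top (a point): A good place to press: on the upper face of the wooden lever tab, 60 mm from the hinge axis, on its centre line. The tab is rigidly part of the roof and sticks out behind the hinge, 78 mm long from the axis, 46 mm wide, 8 mm thick. Roof shut: it points up and back, 0.65 rad above level; fully open: 0.65 rad below level. Axes: the roof's (level when shut).
- cat: White ceramic cat lying with paws tucked in: block-like body 66 mm long (x), 38 mm wide (y), flat upright sides; head at +x rising to 64 mm (ear tips 68 mm). Origin: centre of its base, z up. 100 to 180 g. It starts standing on the table. In the bed it may face front or back; its long side goes along the kennel's x.
- cat_back (a point): Point on the cat's flat back, 50 mm above its base and 10 mm behind (-x) its centre: a good place to press. The back is free from 33 mm behind to 5 mm in front of the centre; in front of that is the head, 26 mm across.
- bowl: Bystander: grey plastic dog bowl, 84 mm across, 32 mm high, on the table. Origin: centre of its underside.
- chair: Bystander: blue plastic toy garden chair 66 x 66 mm, 98 mm high. Origin: centre between its feet, on the table.
- trowel: Bystander: small aluminium trowel, 180 mm long, lying along its x. Origin: under its middle, on the table.
- pot: Bystander: terracotta toy flower pot, 66 mm across, 54 mm high. Origin: centre of its underside.
- bench: Bystander: toy wooden bench 50 x 130 mm, 46 mm high. Origin: centre of its underside.

How it is judged:
By the outcome, as a careful person would: the job done as asked, in the order asked, and still so for the second after the job is handed in, with the robot touching nothing.
It also fails if it takes over 72 s, if anything falls off the work surface, if the arm or the gripper's body presses on something with over 40 N, if the wrist force passes 120 N, or if a joint passes its speed limit or range.

## Working session

There is one attempt and no reset: what is moved stays moved. The work goes in short steps, Python scripts to look and compute and a tool call to move; the robot and the scene stay as the last step left them, time stands still between calls to the robot, and variables do not carry over. Pictures are saved under pics/ and viewed, at most 10 in all, crops included, and the job is handed in when it is done.

Besides the shell and the picture viewer there is one more tool, called after "Emit:" by a JSON object that holds its "method" and its "body", one argument or row to a line. play_rows: Moves the arm, as the interface text tells. Scaled input: -1 to 1 covers 80 cm each way for a shift and 90 degrees each way for a turn. Its arguments: {"type":"object","properties":{"increments":{"type":"array"}},"required":["increments"]}

```bash
mkdir -p pics
cat > h.py <<'E'
import numpy as np, cv2
from workcell import *
def cloud(name):
    c=camera_params(name); im,d=get_image(name)
    K=np.array([[c['fx'],0,c['cx']],[0,c['fy'],c['cy']],[0,0,1]])
    v,u=np.mgrid[0:400,0:640]
    p=cv2.undistortPoints(np.stack([u,v],-1).reshape(-1,1,2).astype(float),K,np.array(c['dist'])).reshape(400,640,2)
    P=np.stack([p[...,0]*d,-p[...,1]*d,-d,np.ones_like(d)],-1)
    W=P@np.linalg.inv(np.array(c['view'])).T
    W=W[...,:3]; W[d<=0]=np.nan
    return im,W
E
python3 - <<'E'
from h import *
for n in('scene','top'):
    im,W=cloud(n); cv2.imwrite(f'pics/{n}0.png',im); np.save(f'pics/{n}0.npy',W)
s=sense(); print(s)
E
```

```text
{'t': 0.1, 'joint_positions': array([ 6.82612757e+01,  1.72110397e+01,  8.71761108e+01,  2.97638105e-04,
        7.56715316e+01, -3.81645000e+00]), 'dq': array([ 0.04436998, -0.1245016 , -0.01345235, -0.0158712 , -0.01478012,
        0.05777046]), 'tau': array([-1.04050087e-04, -5.32651305e+01, -3.53280938e+01,  7.08749495e-02,
        2.34290538e-02, -1.23341772e-05]), 'tool_pos': array([0.16916829, 0.52308877, 0.2049612 ]), 'tool_rot': array([[-9.51474434e-01,  3.07727565e-01, -3.84011613e-04],
       [ 3.07727796e-01,  9.51473963e-01, -9.49493949e-04],
       [ 7.31915903e-05, -1.02159026e-03, -9.99999475e-01]]), 'ft_force': array([ 0.44379911,  0.03792152, -0.36153797]), 'torque': array([-0.04828244,  0.02526273, -0.01880888]), 'grasp_force': 0.0, 'opening': 0.09406930142137404}
```

View pics/scene0.png

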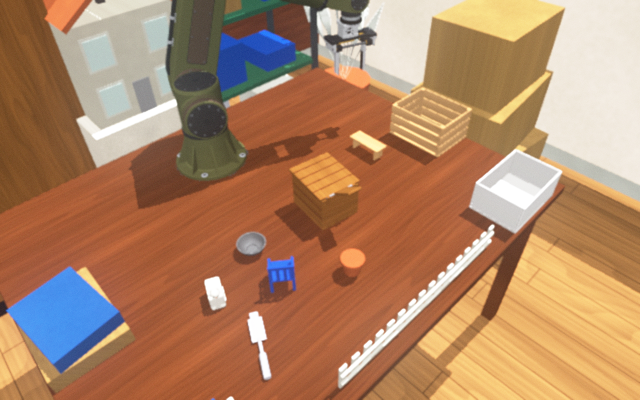

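View pics/top0.png

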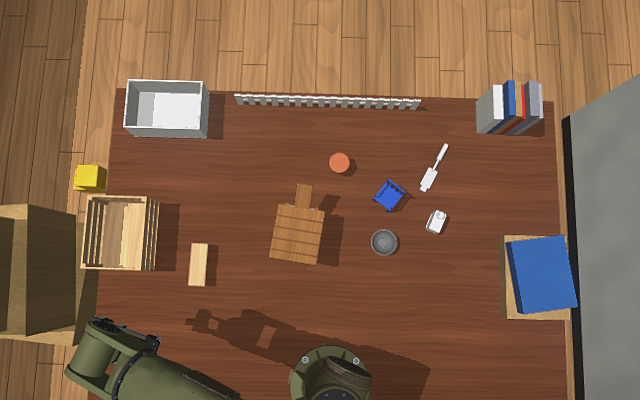

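The top view shows the kennel at about (297,235) with its tab at (304,195), pointing away from the robot. The cat is at (436,221), next to the bowl (384,242) and chair (389,195). Next I'll measure the poses.

Run:
```python
from h import *
W=np.load('pics/top0.npy'); im=cv2.imread('pics/top0.png')
def reg(u0,u1,v0,v1,z0,z1):
    R=W[v0:v1,u0:u1].reshape(-1,3); m=(R[:,2]>z0)&(R[:,2]<z1); return R[m]
def rect(n,R):
    r=cv2.minAreaRect((R[:,:2]*1000).astype(np.float32)); print(n,len(R),np.round(r[0],1),np.round(r[1],1),round(r[2],1),'z',np.round(np.percentile(R[:,2],[5,50,95]),3)); return r
k=reg(255,335,170,275,.09,.25)
rect('kennel+tab',k)
roof=reg(255,335,206,275,.09,.25); rect('roof',roof)
A=np.c_[roof[:,:2],np.ones(len(roof))]; print('plane',np.linalg.lstsq(A,roof[:,2],rcond=None)[0])
tab=reg(290,320,175,203,.09,.25); rect('tab',tab); print(np.round(tab.mean(0),3))
c=reg(415,460,200,245,.03,.1); rect('cat',c)
h=c[c[:,2]>.056]; print('head',np.round(h.mean(0),4)); b=c[(c[:,2]<.054)&(c[:,2]>.044)];rect('back',b);print(np.round(b.mean(0),4))
rect('bowl',reg(365,402,225,260,.012,.1)); rect('chair',reg(370,410,175,215,.02,.15)); 
for n in('pot','bench'): pass
rect('pot',reg(325,355,148,178,.02,.1)); rect('bench',reg(180,215,235,295,.02,.1))
tr=reg(415,455,140,195,.003,.06); rect('trowel',tr)
big=np.hstack([cv2.resize(im[170:280,250:340],None,fx=4,fy=4),cv2.resize(im[170:280,370:460],None,fx=4,fy=4)])
cv2.imwrite('pics/c.png',big)
print(camera_params('wrist'))
```

```text
kennel+tab 2991 [490.8 110.9] [142.4 227.1] 82.1 z [0.123 0.129 0.152]
roof 2631 [462.4 114.8] [142.4 169.8] 82.1 z [0.123 0.128 0.134]
plane [-0.03832097  0.00768709  0.14472906]
tab 290 [577.2  98. ] [45.8 52.5] 82.2 z [0.137 0.153 0.167]
[0.578 0.098 0.153]
cat 258 [ 516.  -326.6] [38.7 65.5] 65.9 z [0.041 0.05  0.063]
head [ 0.5328 -0.3332  0.0615]
back 167 [ 516.9 -327.2] [38.4 63.4] 65.7 z [0.045 0.05  0.053]
[ 0.5133 -0.3236  0.0495]
bowl 373 [ 446.7 -158.8] [80.5 80.1] 89.2 z [0.013 0.023 0.035]
chair 516 [ 592.4 -167.9] [66.1 67.9] 53.2 z [0.043 0.05  0.097]
pot 328 [695.8  -9.3] [64.9 62.6] 31.4 z [0.049 0.055 0.06 ]
bench 678 [364.2 421.1] [ 51.8 130.2] 89.3 z [0.042 0.047 0.052]
trowel 740 [ 703.5 -332.5] [131.5 187.4] 89.3 z [0.003 0.007 0.017]
{'fx': 282.93846323660466, 'fy': 282.93846323660466, 'cx': 320.3784362760081, 'cy': 200.2737717808584, 'dist': array([-0.04239046,  0.        ,  0.        ,  0.        ,  0.        ]), 'view': array([[ 3.06710710e-01,  9.51802452e-01, -7.95283062e-04,
        -5.49553958e-01],
       [-9.22925766e-01,  2.97200967e-01, -2.44703116e-01,
         2.59491747e-02],
       [-2.32672667e-01,  7.57870537e-02,  9.69597727e-01,
        -3.89430742e-01],
       [ 0.00000000e+00,  0.00000000e+00,  0.00000000e+00,
         1.00000000e+00]])}
```

View pics/c.png

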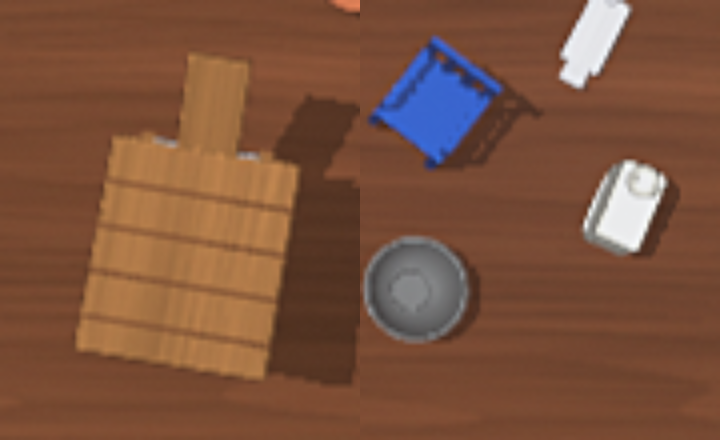

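The crops show the kennel's back pointing away from the robot, at a yaw of about -7.9°. The cat's head is on its far right side, at a yaw of about -24°. I'll open the roof with closed fingers, leaning the tool back so the wrist camera clears the rising roof.

```bash
cat >> h.py <<'E'
from scipy.spatial.transform import Rotation as Ro
YK=-7.9; D=np.array([np.cos(np.radians(YK)),np.sin(np.radians(YK)),0]); H=np.array([.5386,.1043,.120]); N=np.array([-D[1],D[0],0])
KO=H-.076*D-[0,0,.12]
def ori(a,tilt=0):
    a=np.radians(a);x=np.array([np.cos(a),np.sin(a),0]);z=np.array([0,0,-1.])
    return np.c_[x,np.cross(z,x),z]@Ro.from_euler('y',tilt,degrees=True).as_matrix()
def goal(pos,a,tilt=0,base=None):
    if base is None: s=sense(); p,R=s['tool_pos'],s['tool_rot']
    else: p,R=base
    G=ori(a,tilt)
    print('from',np.round(p,4),'to',np.round(pos,4),'offset',np.round(R.T@(np.array(pos)-p)/.8,4),'turn',np.round(Ro.from_matrix(R.T@G).as_rotvec(degrees=True)/90,4))
    return np.array(pos),G
def k(x,y,z): return KO+x*D+y*N+[0,0,z]
E
python3 - <<'E'
from h import *
b=goal(k(.126,0,.215),172.1,17.2)
b=goal(k(.126,0,.175),172.1,17.2,b)
b=goal(k(.126,0,.10),172.1,17.2,b)
print('dir down .01',ori(172.1,17.2).T@[0,0,-.01]/.8)
E
```

```text
from [0.1692 0.5231 0.205 ] to [0.5881 0.0974 0.215 ] offset [-0.662  -0.3451 -0.0122] turn [ 0.0161  0.1905 -0.1106]
from [0.5881 0.0974 0.215 ] to [0.5881 0.0974 0.175 ] offset [-0.0148  0.      0.0478] turn [0. 0. 0.]
from [0.5881 0.0974 0.175 ] to [0.5881 0.0974 0.1   ] offset [-0.0277  0.      0.0896] turn [0. 0. 0.]
dir down .01 [-0.00369635  0.          0.01194098]
```

Emit:
{"method": "play_rows", "body": {
  "increments": [
    {"offset": [-0.662, -0.345, -0.012], "turn": [0.016, 0.19, -0.11], "jaw": 0},
    {"offset": [-0.662, -0.345, -0.012], "turn": [0.016, 0.19, -0.11], "jaw": 0},
    {"offset": [-0.662, -0.345, -0.012], "turn": [0.016, 0.19, -0.11], "jaw": 0},
    {"offset": [-0.662, -0.345, -0.012], "turn": [0.016, 0.19, -0.11], "jaw": 0},
    {"offset": [-0.662, -0.345, -0.012], "turn": [0.016, 0.19, -0.11], "jaw": 0}
  ]
}}

```text
t: 0.6
tool_pos: [0.3382, 0.3513, 0.2086]
tool_rot: [[-0.946, 0.139, -0.293], [0.133, 0.99, 0.041], [0.296, 0.0, -0.955]]
ft_force: [0.0, 1.2, 0.6]
opening: 0.0574
grasp_force: 0.0
```

```bash
python3 -c "
from h import *
goal(k(.126,0,.215),172.1,17.2)"
```

```text
from [0.3382 0.3513 0.2086] to [0.5881 0.0974 0.215 ] offset [-0.3353 -0.2709 -0.1122] turn [ 0.0006  0.0001 -0.0009]
```

Emit:
{"method": "play_rows", "body": {
  "increments": [
    {"offset": [-0.335, -0.271, -0.112], "turn": [0, 0, 0], "jaw": 0},
    {"offset": [-0.335, -0.271, -0.112], "turn": [0, 0, 0], "jaw": 0},
    {"offset": [-0.335, -0.271, -0.112], "turn": [0, 0, 0], "jaw": 0},
    {"offset": [-0.335, -0.271, -0.112], "turn": [0, 0, 0], "jaw": 0},
    {"offset": [-0.335, -0.271, -0.112], "turn": [0, 0, 0], "jaw": 0}
  ]
}}

```text
t: 1.1
tool_pos: [0.5133, 0.1734, 0.2133]
tool_rot: [[-0.946, 0.139, -0.292], [0.132, 0.99, 0.042], [0.295, 0.001, -0.955]]
ft_force: [0.2, 0.9, 0.2]
opening: 0.017
grasp_force: 0.0
```

```bash
python3 -c "
from h import *
goal(k(.126,0,.215),172.1,17.2)"
```

```text
from [0.5133 0.1734 0.2133] to [0.5881 0.0974 0.215 ] offset [-0.1005 -0.081  -0.0333] turn [ 0.0007  0.0003 -0.0005]
```

Emit:
{"method": "play_rows", "body": {
  "increments": [
    {"offset": [-0.1, -0.081, -0.033], "turn": [0, 0, 0], "jaw": 0},
    {"offset": [-0.1, -0.081, -0.033], "turn": [0, 0, 0], "jaw": 0},
    {"offset": [-0.1, -0.081, -0.033], "turn": [0, 0, 0], "jaw": 0},
    {"offset": [-0.1, -0.081, -0.033], "turn": [0, 0, 0], "jaw": 0},
    {"offset": [-0.11, -0.081, 0.003], "turn": [0, 0, 0], "jaw": 0}
  ]
}}

```text
t: 1.6
tool_pos: [0.5866, 0.1004, 0.188]
tool_rot: [[-0.948, 0.138, -0.286], [0.131, 0.99, 0.042], [0.289, 0.002, -0.957]]
ft_force: [1.1, 0.2, -0.4]
opening: 0.0006
grasp_force: 0.0
```

```bash
python3 -c "
from h import *
goal(k(.126,0,.13),172.1,17.2);goal(k(.126,0,.088),172.1,17.2)"
```

```text
from [0.5866 0.1004 0.188 ] to [0.5881 0.0974 0.13  ] offset [-0.0232 -0.0036  0.0687] turn [0.0016 0.0043 0.0001]
from [0.5866 0.1004 0.188 ] to [0.5881 0.0974 0.088 ] offset [-0.0384 -0.0037  0.1189] turn [0.0016 0.0043 0.0001]
```

Emit:
{"method": "play_rows", "body": {
  "increments": [
    {"offset": [-0.005, -0.002, 0.014], "turn": [0, 0, 0], "jaw": 0},
    {"offset": [-0.01, -0.003, 0.028], "turn": [0, 0, 0], "jaw": 0},
    {"offset": [-0.014, -0.003, 0.042], "turn": [0, 0, 0], "jaw": 0},
    {"offset": [-0.019, -0.003, 0.055], "turn": [0, 0, 0], "jaw": 0},
    {"offset": [-0.023, -0.003, 0.069], "turn": [0, 0, 0], "jaw": 0}
  ]
}}

```text
t: 2.1
tool_pos: [0.5877, 0.0975, 0.1282]
tool_rot: [[-0.948, 0.138, -0.288], [0.131, 0.99, 0.042], [0.291, 0.002, -0.957]]
ft_force: [5.3, 0.4, 6.6]
opening: 0.0002
grasp_force: 3.1
```

```bash
python3 -c "
from h import *
goal(k(.126,0,.096),172.1,17.2)"
```

```text
from [0.5877 0.0975 0.1282] to [0.5881 0.0974 0.096 ] offset [-0.0123 -0.0001  0.0384] turn [0.0011 0.0031 0.0001]
```

Emit:
{"method": "play_rows", "body": {
  "increments": [
    {"offset": [-0.003, 0, 0.01], "turn": [0, 0, 0], "jaw": 0},
    {"offset": [-0.006, 0, 0.019], "turn": [0, 0, 0], "jaw": 0},
    {"offset": [-0.009, 0, 0.027], "turn": [0, 0, 0], "jaw": 0},
    {"offset": [-0.011, 0, 0.033], "turn": [0, 0, 0], "jaw": 0},
    {"offset": [-0.012, 0, 0.038], "turn": [0, 0, 0], "jaw": 0}
  ]
}}

```text
t: 2.6
tool_pos: [0.5871, 0.0976, 0.0961]
tool_rot: [[-0.947, 0.138, -0.291], [0.131, 0.99, 0.042], [0.294, 0.001, -0.956]]
ft_force: [-1.4, 0.4, 7.1]
opening: 0.0004
grasp_force: 2.6
```

Emit:
{"method": "play_rows", "body": {
  "increments": [
    {"offset": [-0.0005, 0, 0.0015], "turn": [0, 0, 0], "jaw": 0},
    {"offset": [-0.001, 0, 0.003], "turn": [0, 0, 0], "jaw": 0}
  ]
}}

```text
t: 2.8
tool_pos: [0.5872, 0.0976, 0.0937]
tool_rot: [[-0.947, 0.138, -0.29], [0.131, 0.99, 0.042], [0.293, 0.001, -0.956]]
ft_force: [0.1, 0.9, 5.2]
opening: 0.0008
grasp_force: 2.3
```

Emit:
{"method": "play_rows", "body": {
  "increments": [
    {"offset": [-0.0007, 0, 0.002], "turn": [0, 0, 0], "jaw": 0},
    {"offset": [-0.001, 0, 0.0035], "turn": [0, 0, 0], "jaw": 0}
  ]
}}

```text
t: 3.0
tool_pos: [0.5874, 0.0976, 0.0914]
tool_rot: [[-0.947, 0.138, -0.29], [0.131, 0.99, 0.042], [0.293, 0.001, -0.956]]
ft_force: [-0.3, -1.0, 16.8]
opening: 0.0006
grasp_force: 6.1
```

Emit:
{"method": "play_rows", "body": {
  "increments": [
    {"offset": [-0.0004, 0, 0.0013], "turn": [0, 0, 0], "jaw": 0}
  ]
}}

```text
t: 3.1
tool_pos: [0.5878, 0.0976, 0.091]
tool_rot: [[-0.947, 0.138, -0.289], [0.131, 0.99, 0.042], [0.292, 0.002, -0.957]]
ft_force: [-0.9, -0.7, 20.0]
opening: 0.0006
grasp_force: 7.7
```

Run:
```python
from h import *
im,W=cloud('scene'); cv2.imwrite('pics/s1.png',cv2.resize(im[90:240,240:440],None,fx=4,fy=4))
s=sense();print(s['tool_pos'],s['ft_force'])
L=W[90:240,240:440].reshape(-1,3)-KO
c=np.c_[L@D,L@N,L[:,2]]; c=c[(abs(c[:,1])<.06)&(c[:,2]>.16)&(c[:,0]>-.1)&(c[:,0]<.09)]
print(len(c), np.percentile(c,[1,50,99],axis=0).round(3))
P=np.polyfit(c[:,2],c[:,0],1); print(P, 'angle',np.arctan2(1,-P[0]))
```

```text
[0.58775213 0.09754383 0.09105081] [-0.99319446 -0.64489773 15.27000162]
1058 [[ 0.033 -0.059  0.162]
 [ 0.054 -0.022  0.215]
 [ 0.087  0.034  0.457]]
[-0.01829199  0.05841199] angle 1.552506371999606
```

Force rose sharply at the predicted height, and the roof's depth points put its top edge where a fully open roof should be. I'll retreat and go to the cat.

```bash
python3 -c "
from h import *
b=goal([.5878,.0976,.24],172.1,17.2)
b=goal([.565,-.05,.26],172.1,17.2,b)
b=goal([.516,-.3266,.20],155.9,0,b)"
```

```text
from [0.5878 0.0975 0.0911] to [0.5878 0.0976 0.24  ] offset [ 0.0543  0.0004 -0.1781] turn [0.0011 0.0027 0.0001]
from [0.5878 0.0976 0.24  ] to [ 0.565 -0.05   0.26 ] offset [ 0.0101 -0.1867 -0.023 ] turn [0. 0. 0.]
from [ 0.565 -0.05   0.26 ] to [ 0.516  -0.3266  0.2   ] offset [-0.0096 -0.3509  0.0755] turn [-0.027  -0.1898  0.1786]
```

View pics/s1.png

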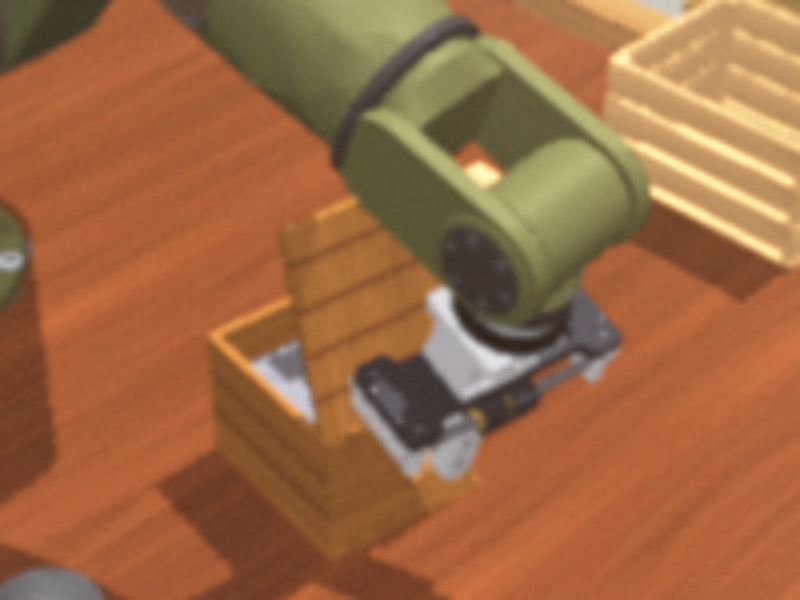

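The roof stands steeply up (top edge about (320,210) in the crop), with the arm just above and behind it. I'll lift straight up first.

Emit:
{"method": "play_rows", "body": {
  "increments": [
    {"offset": [0.018, 0, -0.06], "turn": [0, 0, 0], "jaw": 0},
    {"offset": [0.036, 0, -0.119], "turn": [0, 0, 0], "jaw": 0},
    {"offset": [0.054, 0, -0.178], "turn": [0, 0, 0], "jaw": 0},
    {"offset": [0.058, -0.06, -0.19], "turn": [0, 0, 0], "jaw": 30},
    {"offset": [0.062, -0.12, -0.195], "turn": [0, 0, 0], "jaw": 65}
  ]
}}

```text
t: 3.65
tool_pos: [0.5723, 0.002, 0.2546]
tool_rot: [[-0.948, 0.135, -0.288], [0.129, 0.991, 0.04], [0.291, 0.001, -0.957]]
ft_force: [0.6, -0.2, 0.0]
opening: 0.0134
grasp_force: 0.0
```

```bash
python3 -c "
from h import *
b=goal([.516,-.3266,.22],155.9,0)"
```

```text
from [0.5723 0.002  0.2546] to [ 0.516  -0.3266  0.22  ] offset [ 0.0011 -0.4166  0.0451] turn [-0.0261 -0.1868  0.1802]
```

Emit:
{"method": "play_rows", "body": {
  "increments": [
    {"offset": [0.001, -0.417, 0.045], "turn": [-0.026, -0.187, 0.18], "jaw": 65},
    {"offset": [0.001, -0.417, 0.045], "turn": [-0.026, -0.187, 0.18], "jaw": 65},
    {"offset": [0.001, -0.417, 0.045], "turn": [-0.026, -0.187, 0.18], "jaw": 65},
    {"offset": [0.001, -0.417, 0.045], "turn": [-0.026, -0.187, 0.18], "jaw": 65},
    {"offset": [0.001, -0.417, 0.045], "turn": [-0.026, -0.187, 0.18], "jaw": 65}
  ]
}}

```text
t: 4.15
tool_pos: [0.5287, -0.2442, 0.2276]
tool_rot: [[-0.912, 0.41, -0.002], [0.41, 0.912, -0.001], [0.001, -0.001, -1.0]]
ft_force: [0.5, 0.8, 0.1]
opening: 0.053
grasp_force: 0.0
```

```bash
python3 -c "
from h import *
b=goal([.516,-.3266,.18],155.9,0)"
```

```text
from [ 0.5287 -0.2442  0.2276] to [ 0.516  -0.3266  0.18  ] offset [-0.0278 -0.1004  0.0596] turn [-0.0009 -0.0008 -0.0014]
```

Emit:
{"method": "play_rows", "body": {
  "increments": [
    {"offset": [-0.028, -0.1, 0.06], "turn": [0, 0, 0], "jaw": 65},
    {"offset": [-0.028, -0.1, 0.06], "turn": [0, 0, 0], "jaw": 65},
    {"offset": [-0.028, -0.1, 0.06], "turn": [0, 0, 0], "jaw": 65},
    {"offset": [-0.028, -0.1, 0.06], "turn": [0, 0, 0], "jaw": 65}
  ]
}}

```text
t: 4.55
tool_pos: [0.5168, -0.3251, 0.1786]
tool_rot: [[-0.911, 0.412, -0.004], [0.412, 0.911, 0.001], [0.004, -0.001, -1.0]]
ft_force: [-0.0, 0.2, 0.3]
opening: 0.0649
grasp_force: 0.0
```

Run:
```python
from h import *
im,W=cloud('wrist'); cv2.imwrite('pics/w1.png',im)
R=W.reshape(-1,3)
def rect(n,R):
    r=cv2.minAreaRect((R[:,:2]*1000).astype(np.float32)); print(n,len(R),np.round(r[0],1),np.round(r[1],1),round(r[2],1))
near=np.hypot(R[:,0]-.516,R[:,1]+.3266)<.06
rect('back',R[near&(R[:,2]>.044)&(R[:,2]<.054)])
rect('all',R[near&(R[:,2]>.02)&(R[:,2]<.08)])
h=R[near&(R[:,2]>.058)&(R[:,2]<.08)];print('head',np.median(h,0))
im,W=cloud('top');R=W.reshape(-1,3)
L=R-KO;c=np.c_[L@D,L@N,L[:,2]]; c=c[(abs(c[:,0])<.12)&(abs(c[:,1])<.09)]
rim=c[(c[:,2]>.108)&(c[:,2]<.119)];print('rim',np.percentile(rim,[0.5,99.5],axis=0).round(4))
f=c[(c[:,2]>.067)&(c[:,2]<.08)&(abs(c[:,1])<.058)];print('foam',np.percentile(f,[0.5,99.5],axis=0).round(4))
h=c[(c[:,2]<.05)&(c[:,2]>.036)&(abs(c[:,1])<.05)&(abs(c[:,0])<.07)];print('hole',len(h),np.percentile(h,[1,99],axis=0).round(4))
b=goal([.516,-.3266,.035],155.9,0)
```

```text
back 1525 [ 518.3 -329.4] [37.9 66.8] 67.0
all 1970 [ 518.2 -329.4] [37.9 66.8] 67.0
head [ 0.53524587 -0.33661099  0.06154469]
rim [[-0.0778 -0.066   0.1087]
 [ 0.1021  0.0657  0.1189]]
foam [[-0.084  -0.0576  0.0678]
 [ 0.0503  0.0575  0.0799]]
hole 261 [[-0.0652 -0.0171  0.0372]
 [ 0.0067  0.0179  0.0497]]
from [ 0.5176 -0.3241  0.1797] to [ 0.516  -0.3266  0.035 ] offset [ 0.0002 -0.0034  0.1809] turn [-0.0009 -0.0012 -0.001 ]
```

View pics/w1.png

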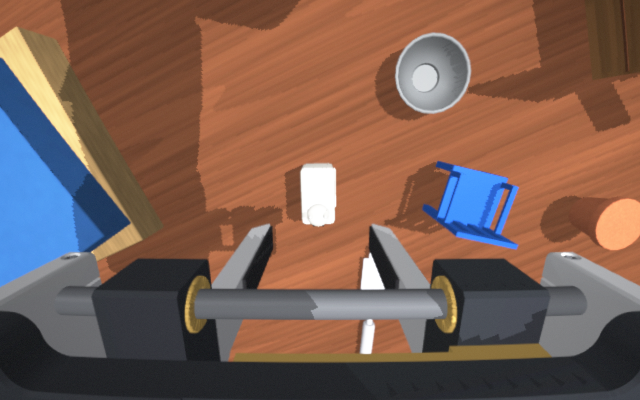

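The wrist view shows the cat centred at (318,195) between the open fingers, with clear space around it. It agrees with the top view to within 3 mm. I'll descend and grip.

```bash
python3 -c "
from h import *
b=goal([.5175,-.3282,.035],156.5,0)"
```

```text
from [ 0.5176 -0.3241  0.1797] to [ 0.5175 -0.3282  0.035 ] offset [-0.0023 -0.0044  0.1809] turn [-0.0009 -0.0012 -0.0077]
```

Emit:
{"method": "play_rows", "body": {
  "increments": [
    {"offset": [-0.002, -0.0044, 0.05], "turn": [0, 0, -0.0077], "jaw": 65},
    {"offset": [-0.002, -0.0044, 0.1], "turn": [0, 0, -0.0077], "jaw": 65},
    {"offset": [-0.0023, -0.0044, 0.15], "turn": [0, 0, -0.0077], "jaw": 65},
    {"offset": [-0.0023, -0.0044, 0.181], "turn": [0, 0, -0.0077], "jaw": 65},
    {"offset": [-0.0023, -0.0044, 0.181], "turn": [0, 0, -0.0077], "jaw": 65}
  ]
}}

```text
t: 5.15
tool_pos: [0.5161, -0.327, 0.0316]
tool_rot: [[-0.917, 0.398, -0.007], [0.398, 0.917, 0.003], [0.007, -0.0, -1.0]]
ft_force: [-0.6, -0.1, 0.1]
opening: 0.0648
grasp_force: 0.0
```

Emit:
{"method": "play_rows", "body": {
  "increments": [
    {"offset": [0, 0, 0], "turn": [0, 0, 0], "jaw": 44},
    {"offset": [0, 0, 0], "turn": [0, 0, 0], "jaw": 36},
    {"offset": [0, 0, 0], "turn": [0, 0, 0], "jaw": 28},
    {"offset": [0, 0, 0], "turn": [0, 0, 0], "jaw": 20},
    {"offset": [0, 0, 0], "turn": [0, 0, 0], "jaw": 20}
  ]
}}

```text
t: 5.65
tool_pos: [0.5172, -0.3294, 0.0351]
tool_rot: [[-0.917, 0.4, -0.002], [0.4, 0.917, -0.001], [0.001, -0.002, -1.0]]
ft_force: [-1.2, 2.9, 7.7]
opening: 0.0378
grasp_force: 30.0
```

```bash
python3 -c "
from h import *
b=goal([.5175,-.329,.20],156.5,0)
c=goal([.42,-.14,.24],172.1,0)"
```

```text
from [ 0.5172 -0.3294  0.0351] to [ 0.5175 -0.329   0.2   ] offset [ 1.000e-04  3.000e-04 -2.061e-01] turn [-0.001  -0.0009 -0.0008]
from [ 0.5172 -0.3294  0.0351] to [ 0.42 -0.14  0.24] offset [ 0.2063  0.168  -0.2561] turn [-0.0009 -0.0011 -0.1741]
```

Emit:
{"method": "play_rows", "body": {
  "increments": [
    {"offset": [0, 0, -0.02], "turn": [0, 0, 0], "jaw": 20},
    {"offset": [0, 0, -0.06], "turn": [0, 0, 0], "jaw": 20},
    {"offset": [0, 0, -0.11], "turn": [0, 0, 0], "jaw": 20},
    {"offset": [0, 0, -0.16], "turn": [0, 0, 0], "jaw": 20},
    {"offset": [0.04, 0.03, -0.2], "turn": [0, 0, -0.04], "jaw": 20}
  ]
}}

```text
t: 6.15
tool_pos: [0.4985, -0.297, 0.1962]
tool_rot: [[-0.939, 0.343, -0.001], [0.343, 0.939, -0.002], [0.0, -0.002, -1.0]]
ft_force: [0.7, 0.8, 0.5]
opening: 0.0376
grasp_force: 30.0
```

```bash
python3 -c "
from h import *
c=goal([.42,-.14,.24],172.1,0)"
```

```text
from [ 0.4985 -0.297   0.1962] to [ 0.42 -0.14  0.24] offset [ 0.1595  0.1505 -0.0549] turn [-0.0013 -0.0004 -0.1352]
```

Emit:
{"method": "play_rows", "body": {
  "increments": [
    {"offset": [0.16, 0.15, -0.055], "turn": [0, 0, -0.135], "jaw": 20},
    {"offset": [0.16, 0.15, -0.055], "turn": [0, 0, -0.135], "jaw": 20},
    {"offset": [0.16, 0.15, -0.055], "turn": [0, 0, -0.135], "jaw": 20},
    {"offset": [0.16, 0.15, -0.055], "turn": [0, 0, -0.135], "jaw": 20},
    {"offset": [0.16, 0.15, -0.055], "turn": [0, 0, -0.135], "jaw": 20}
  ]
}}

```text
t: 6.65
tool_pos: [0.4179, -0.1365, 0.24]
tool_rot: [[-0.991, 0.134, -0.0], [0.134, 0.991, -0.001], [0.0, -0.001, -1.0]]
ft_force: [-0.0, -0.7, -0.2]
opening: 0.0378
grasp_force: 30.0
```

```bash
python3 -c "
from h import *
c=goal(k(-.030,0,.20),172.1,0)"
```

```text
from [ 0.4179 -0.1365  0.24  ] to [0.4336 0.1189 0.2   ] offset [0.0233 0.319  0.0496] turn [-0.0007 -0.      0.0023]
```

Emit:
{"method": "play_rows", "body": {
  "increments": [
    {"offset": [0.023, 0.319, 0.03], "turn": [0, 0, 0.0023], "jaw": 20},
    {"offset": [0.023, 0.319, 0.03], "turn": [0, 0, 0.0023], "jaw": 20},
    {"offset": [0.023, 0.319, 0.03], "turn": [0, 0, 0.0023], "jaw": 20},
    {"offset": [0.023, 0.319, 0.03], "turn": [0, 0, 0.0023], "jaw": 20},
    {"offset": [0.023, 0.319, 0.03], "turn": [0, 0, 0.0023], "jaw": 20}
  ]
}}

```text
t: 7.15
tool_pos: [0.4349, 0.1113, 0.2146]
tool_rot: [[-0.99, 0.14, -0.003], [0.14, 0.99, 0.0], [0.003, -0.0, -1.0]]
ft_force: [1.8, -0.1, -0.5]
opening: 0.0378
grasp_force: 30.0
```

```bash
python3 -c "
from h import *
c=goal(k(-.030,0,.20),172.1,0)"
```

```text
from [0.4349 0.1113 0.2146] to [0.4336 0.1189 0.2   ] offset [0.0028 0.0091 0.0183] turn [-0.0001 -0.0016 -0.0018]
```

Emit:
{"method": "play_rows", "body": {
  "increments": [
    {"offset": [0.002, 0.007, 0.018], "turn": [0, 0, 0], "jaw": 20},
    {"offset": [0.002, 0.007, 0.018], "turn": [0, 0, 0], "jaw": 20},
    {"offset": [0.002, 0.007, 0.018], "turn": [0, 0, 0], "jaw": 20}
  ]
}}

```text
t: 7.45
tool_pos: [0.4341, 0.1148, 0.2001]
tool_rot: [[-0.99, 0.14, -0.004], [0.14, 0.99, -0.0], [0.004, -0.001, -1.0]]
ft_force: [-0.1, -0.4, -1.5]
opening: 0.0373
grasp_force: 30.0
```

Run:
```python
from h import *
s=sense();print(s['tool_pos'])
im,W=cloud('wrist'); cv2.imwrite('pics/w2.png',im)
L=W.reshape(-1,3)-KO;c=np.c_[L@D,L@N,L[:,2]]
p=k(0,0,0)
t=s['tool_pos']-KO; print('tcp in kennel',t@D,t@N,t[2])
def st(n,m): print(n,m.sum(), np.percentile(c[m],[1,50,99],axis=0).round(4) if m.sum() else '')
px=im.reshape(-1,3).astype(int)
white=(px.min(1)>130)&(px.max(1)-px.min(1)<45)
st('cat',(abs(c[:,0]+.03)<.06)&(abs(c[:,1])<.03)&(c[:,2]>.15)&(c[:,2]<.25)&white)
st('rim',(abs(c[:,0])<.09)&(abs(c[:,1])<.08)&(c[:,2]>.110)&(c[:,2]<.12))
st('hole',(abs(c[:,0])<.08)&(abs(c[:,1])<.05)&(c[:,2]>.036)&(c[:,2]<.05))
st('foam',(abs(c[:,0])<.09)&(abs(c[:,1])<.058)&(c[:,2]>.067)&(c[:,2]<.085))
```

```text
[0.43411744 0.11480128 0.2001228 ]
tcp in kennel -0.028934311885472026 -0.003958944786703645 0.20012279727718638
cat 7033 [[-0.0614 -0.0287  0.1748]
 [-0.038  -0.0031  0.2144]
 [-0.0013  0.0254  0.2476]]
rim 2332 [[-0.0766 -0.0681  0.1105]
 [-0.0593  0.0012  0.1143]
 [ 0.0245  0.0637  0.116 ]]
hole 647 [[-0.0767 -0.0245  0.0407]
 [-0.0514 -0.0021  0.0424]
 [-0.0392  0.0354  0.0495]]
foam 4260 [[-0.0828 -0.0573  0.0682]
 [-0.0403  0.0226  0.0745]
 [ 0.0724  0.0579  0.0824]]
```

View pics/w2.png

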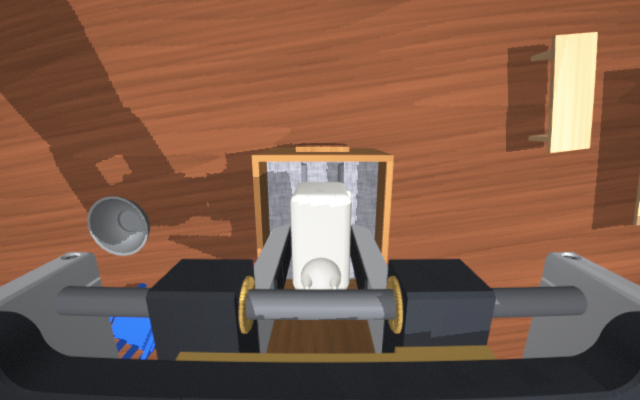

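The wrist view shows the cat held squarely between the fingers, its rear at (322,185), above the cutout. The rim is centred on column 322. The wrist data put the kennel about 2 mm to the right of the top-camera estimate, so I'll shift the tool target for that and descend.

```bash
sed -i 's/^KO=H.*/H=H+.0013*D-.002*N; KO=H-.076*D-[0,0,.12]/; s/^def k/def k/' h.py
python3 - <<'E'
from h import *
goal(k(-.03,0,.122),172.1,0)
E
```

```text
from [0.4343 0.1145 0.2004] to [0.4346 0.1167 0.122 ] offset [-0.0003  0.0028  0.098 ] turn [-0.0002 -0.0019 -0.0022]
```

Emit:
{"method": "play_rows", "body": {
  "increments": [
    {"offset": [0, 0.0028, 0.01], "turn": [0, 0, -0.002], "jaw": 20},
    {"offset": [0, 0.0028, 0.035], "turn": [0, -0.001, -0.002], "jaw": 20},
    {"offset": [0, 0.0028, 0.065], "turn": [0, -0.001, -0.002], "jaw": 20},
    {"offset": [0, 0.0028, 0.098], "turn": [0, -0.001, -0.002], "jaw": 20},
    {"offset": [0, 0.0028, 0.098], "turn": [0, -0.001, -0.002], "jaw": 20}
  ]
}}

```text
t: 8.0
tool_pos: [0.4326, 0.1168, 0.1188]
tool_rot: [[-0.99, 0.138, -0.007], [0.138, 0.99, -0.001], [0.006, -0.002, -1.0]]
ft_force: [-0.5, -0.9, -0.0]
opening: 0.0379
grasp_force: 30.0
```

Run:
```python
from h import *
goal(k(-.03,0,.103),172.1,0); print(sense()['ft_force'],sense()['tool_rot'])
```

```text
from [0.4326 0.1168 0.1188] to [0.4346 0.1167 0.103 ] offset [-0.0027  0.0003  0.0197] turn [-0.0012 -0.0041 -0.0002]
[-0.49602144 -0.85818635 -0.03607212] [[-9.90449757e-01  1.37711528e-01 -6.69434030e-03]
 [ 1.37721124e-01  9.90470549e-01 -9.92088842e-04]
 [ 6.49392484e-03 -1.90456622e-03 -9.99977101e-01]]
```

Emit:
{"method": "play_rows", "body": {
  "increments": [
    {"offset": [0, 0, 0], "turn": [0, 0, 0], "jaw": 20},
    {"offset": [0, 0, 0.006], "turn": [0, 0, 0], "jaw": 20},
    {"offset": [0, 0, 0.012], "turn": [0, 0, 0], "jaw": 20},
    {"offset": [0, 0, 0.018], "turn": [0, 0, 0], "jaw": 20},
    {"offset": [0, 0, 0.018], "turn": [0, 0, 0], "jaw": 20}
  ]
}}

```text
t: 8.5
tool_pos: [0.4336, 0.1177, 0.1064]
tool_rot: [[-0.991, 0.137, -0.003], [0.137, 0.991, -0.0], [0.003, -0.001, -1.0]]
ft_force: [-0.3, -0.1, -1.2]
opening: 0.0374
grasp_force: 30.0
```

Run:
```python
from h import *
goal(k(-.03,0,.0785),172.1,0); print(sense()['ft_force'])
```

```text
from [0.4336 0.1177 0.1064] to [0.4346 0.1167 0.0785] offset [-0.0015 -0.001   0.0349] turn [-0.0004 -0.0017  0.0006]
[-0.29479847 -0.13000331 -1.15148901]
```

Emit:
{"method": "play_rows", "body": {
  "increments": [
    {"offset": [-0.001, -0.001, 0.004], "turn": [0, 0, 0], "jaw": 20},
    {"offset": [-0.001, -0.001, 0.008], "turn": [0, 0, 0], "jaw": 20},
    {"offset": [-0.001, -0.001, 0.012], "turn": [0, 0, 0], "jaw": 20},
    {"offset": [-0.001, -0.001, 0.016], "turn": [0, 0, 0], "jaw": 20}
  ]
}}

```text
t: 8.9
tool_pos: [0.4347, 0.1168, 0.0939]
tool_rot: [[-0.991, 0.137, -0.002], [0.137, 0.991, -0.0], [0.002, -0.0, -1.0]]
ft_force: [1.0, -0.8, 0.6]
opening: 0.0376
grasp_force: 30.0
```

Emit:
{"method": "play_rows", "body": {
  "increments": [
    {"offset": [0, 0, 0.004], "turn": [0, 0, 0], "jaw": 20},
    {"offset": [0, 0, 0.008], "turn": [0, 0, 0], "jaw": 20}
  ]
}}

```text
t: 9.1
tool_pos: [0.4345, 0.1168, 0.0874]
tool_rot: [[-0.991, 0.137, -0.002], [0.137, 0.991, -0.0], [0.002, -0.0, -1.0]]
ft_force: [-0.4, -1.1, 0.8]
opening: 0.0372
grasp_force: 30.0
```

Emit:
{"method": "play_rows", "body": {
  "increments": [
    {"offset": [0, 0, 0.003], "turn": [0, 0, 0], "jaw": 20},
    {"offset": [0, 0, 0.006], "turn": [0, 0, 0], "jaw": 20}
  ]
}}

```text
t: 9.3
tool_pos: [0.4345, 0.1168, 0.0826]
tool_rot: [[-0.991, 0.137, -0.002], [0.137, 0.991, -0.0], [0.002, -0.0, -1.0]]
ft_force: [0.2, -0.6, 0.7]
opening: 0.0377
grasp_force: 30.0
```

Run:
```python
from h import *
s=sense();print(s['tool_pos'],s['ft_force'],s['torque'])
im,W=cloud('wrist'); cv2.imwrite('pics/w3.png',im)
L=W.reshape(-1,3)-KO;c=np.c_[L@D,L@N,L[:,2]]
m=(c[:,0]>-.06)&(c[:,0]<-.035)&(abs(c[:,1])<.012)&(c[:,2]>.05)&(c[:,2]<.16)
print(m.sum(),np.percentile(c[m],[1,5,50,95,99],axis=0).round(4))
m=(c[:,0]>-.058)&(c[:,0]<-.03)&(abs(c[:,1])<.03)&(c[:,2]>.085)&(c[:,2]<.12);print(np.percentile(c[m],[1,99],axis=0).round(4));
```

```text
[0.43446943 0.11680919 0.08260855] [ 0.1815689  -0.58007976  0.71723983] [-0.08907563 -0.03905906 -0.13513883]
1570 [[-0.0599 -0.0119  0.0953]
 [-0.0589 -0.0109  0.0958]
 [-0.048  -0.0002  0.0969]
 [-0.0363  0.0107  0.098 ]
 [-0.0352  0.0118  0.0984]]
[[-0.0577 -0.0288  0.0883]
 [-0.0303  0.0289  0.1191]]
```

View pics/w3.png

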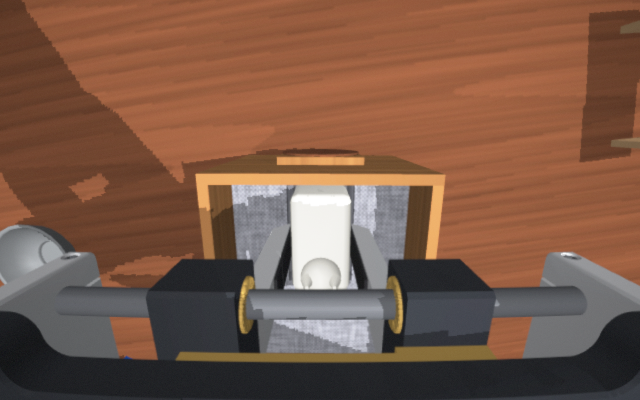

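The cat sits straight in the cutout at (320,240), level, with its back at 97 mm, about 4 mm above home. I'll go slightly further, release just enough, and then press on its back.

Emit:
{"method": "play_rows", "body": {
  "increments": [
    {"offset": [0, 0, 0.002], "turn": [0, 0, 0], "jaw": 20},
    {"offset": [0, 0, 0.0035], "turn": [0, 0, 0], "jaw": 20},
    {"offset": [0, 0, 0.0035], "turn": [0, 0, 0], "jaw": 20}
  ]
}}

```text
t: 9.65
tool_pos: [0.4345, 0.1168, 0.0799]
tool_rot: [[-0.991, 0.137, -0.002], [0.137, 0.991, -0.0], [0.002, -0.0, -1.0]]
ft_force: [1.6, -0.9, -2.6]
opening: 0.0378
grasp_force: 30.0
```

Emit:
{"method": "play_rows", "body": {
  "increments": [
    {"offset": [0, 0, 0], "turn": [0, 0, 0], "jaw": 45},
    {"offset": [0, 0, 0], "turn": [0, 0, 0], "jaw": 56},
    {"offset": [0, 0, 0], "turn": [0, 0, 0], "jaw": 56},
    {"offset": [0, 0, -0.03], "turn": [0, 0, 0], "jaw": 56},
    {"offset": [0.0125, 0, -0.085], "turn": [0, 0, 0], "jaw": 56}
  ]
}}

```text
t: 10.15
tool_pos: [0.4238, 0.1179, 0.147]
tool_rot: [[-0.991, 0.137, -0.007], [0.137, 0.991, -0.001], [0.007, -0.002, -1.0]]
ft_force: [0.4, -0.4, 0.4]
opening: 0.0557
grasp_force: 0.0
```

Run:
```python
from h import *
b=goal(k(-.042,0,.150),172.1,0);goal(k(-.042,0,.096),172.1,0,b)
```

```text
from [0.4238 0.1179 0.147 ] to [0.4227 0.1184 0.15  ] offset [ 0.0014  0.0004 -0.0038] turn [-0.0012 -0.0042  0.0004]
from [0.4227 0.1184 0.15  ] to [0.4227 0.1184 0.096 ] offset [0.     0.     0.0675] turn [0. 0. 0.]
```

Emit:
{"method": "play_rows", "body": {
  "increments": [
    {"offset": [0.001, 0, 0], "turn": [0, 0, 0], "jaw": 0},
    {"offset": [0.001, 0, 0], "turn": [0, 0, 0], "jaw": 0},
    {"offset": [0.001, 0, 0], "turn": [0, 0, 0], "jaw": 0},
    {"offset": [0.001, 0, 0], "turn": [0, 0, 0], "jaw": 0},
    {"offset": [0.001, 0, 0], "turn": [0, 0, 0], "jaw": 0}
  ]
}}

```text
t: 10.65
tool_pos: [0.4237, 0.1182, 0.1473]
tool_rot: [[-0.991, 0.137, -0.004], [0.137, 0.991, -0.0], [0.003, -0.001, -1.0]]
ft_force: [-0.5, 0.2, 0.2]
opening: 0.0195
grasp_force: 0.0
```

Emit:
{"method": "play_rows", "body": {
  "increments": [
    {"offset": [0, 0, 0], "turn": [0, 0, 0], "jaw": 0},
    {"offset": [0, 0, 0], "turn": [0, 0, 0], "jaw": 0},
    {"offset": [0, 0, 0.02], "turn": [0, 0, 0], "jaw": 0},
    {"offset": [0, 0, 0.045], "turn": [0, 0, 0], "jaw": 0},
    {"offset": [0, 0, 0.055], "turn": [0, 0, 0], "jaw": 0}
  ]
}}

```text
t: 11.15
tool_pos: [0.4232, 0.1181, 0.1026]
tool_rot: [[-0.991, 0.137, -0.004], [0.137, 0.991, -0.0], [0.004, -0.001, -1.0]]
ft_force: [-0.2, -0.2, 0.3]
opening: 0.0004
grasp_force: 0.0
```

Emit:
{"method": "play_rows", "body": {
  "increments": [
    {"offset": [0, 0, 0.001], "turn": [0, 0, 0], "jaw": 0},
    {"offset": [0, 0, 0.001], "turn": [0, 0, 0], "jaw": 0}
  ]
}}

```text
t: 11.35
tool_pos: [0.4241, 0.1183, 0.1037]
tool_rot: [[-0.991, 0.137, -0.002], [0.137, 0.991, -0.0], [0.002, -0.0, -1.0]]
ft_force: [0.4, 0.1, 0.9]
opening: 0.0003
grasp_force: 0.0
```

Emit:
{"method": "play_rows", "body": {
  "increments": [
    {"offset": [0, 0, 0.005], "turn": [0, 0, 0], "jaw": 0},
    {"offset": [0, 0, 0.01], "turn": [0, 0, 0], "jaw": 0},
    {"offset": [0, 0, 0.01], "turn": [0, 0, 0], "jaw": 0}
  ]
}}

```text
t: 11.65
tool_pos: [0.4237, 0.1183, 0.095]
tool_rot: [[-0.991, 0.137, -0.002], [0.137, 0.991, -0.0], [0.002, -0.0, -1.0]]
ft_force: [-0.6, -0.6, 0.1]
opening: 0.0004
grasp_force: 0.0
```

Emit:
{"method": "play_rows", "body": {
  "increments": [
    {"offset": [0, 0, 0.0015], "turn": [0, 0, 0], "jaw": 0},
    {"offset": [0, 0, 0.0015], "turn": [0, 0, 0], "jaw": 0}
  ]
}}

```text
t: 11.85
tool_pos: [0.4239, 0.1183, 0.0941]
tool_rot: [[-0.991, 0.137, -0.002], [0.137, 0.991, -0.0], [0.002, -0.0, -1.0]]
ft_force: [0.3, 0.1, 0.3]
opening: 0.0005
grasp_force: 0.0
```

Emit:
{"method": "play_rows", "body": {
  "increments": [
    {"offset": [0, 0, 0.0015], "turn": [0, 0, 0], "jaw": 0},
    {"offset": [0, 0, 0.0015], "turn": [0, 0, 0], "jaw": 0}
  ]
}}

```text
t: 12.05
tool_pos: [0.424, 0.1183, 0.0932]
tool_rot: [[-0.991, 0.137, -0.001], [0.137, 0.991, 0.0], [0.001, -0.0, -1.0]]
ft_force: [-2.0, -0.3, 5.7]
opening: 0.0003
grasp_force: 2.7
```

Emit:
{"method": "play_rows", "body": {
  "increments": [
    {"offset": [0, 0, 0.001], "turn": [0, 0, 0], "jaw": 0},
    {"offset": [0, 0, 0.001], "turn": [0, 0, 0], "jaw": 0}
  ]
}}

```text
t: 12.25
tool_pos: [0.4241, 0.1184, 0.0931]
tool_rot: [[-0.991, 0.137, -0.001], [0.137, 0.991, 0.0], [0.001, -0.0, -1.0]]
ft_force: [-6.6, -0.5, 17.0]
opening: 0.0006
grasp_force: 8.6
```

Emit:
{"method": "play_rows", "body": {
  "increments": [
    {"offset": [0, 0, 0.001], "turn": [0, 0, 0], "jaw": 0},
    {"offset": [0, 0, 0.001], "turn": [0, 0, 0], "jaw": 0}
  ]
}}

```text
t: 12.45
tool_pos: [0.4242, 0.1184, 0.0931]
tool_rot: [[-0.991, 0.136, -0.001], [0.136, 0.991, 0.0], [0.001, 0.0, -1.0]]
ft_force: [-10.4, -2.4, 28.6]
opening: 0.0005
grasp_force: 14.4
```

The force rises hard at 93.1 mm, which is 43 + 50, so the cat is on the bed floor. I'll lift clear and take a look before closing.

Emit:
{"method": "play_rows", "body": {
  "increments": [
    {"offset": [0, 0, -0.02], "turn": [0, 0, 0], "jaw": 0},
    {"offset": [0, 0, -0.08], "turn": [0, 0, 0], "jaw": 0},
    {"offset": [0, 0, -0.14], "turn": [0, 0, 0], "jaw": 0},
    {"offset": [0, 0, -0.2], "turn": [0, 0, 0], "jaw": 0},
    {"offset": [0, 0, -0.26], "turn": [0, 0, 0], "jaw": 0}
  ]
}}

```text
t: 12.95
tool_pos: [0.4238, 0.1182, 0.3013]
tool_rot: [[-0.991, 0.137, -0.002], [0.137, 0.991, -0.0], [0.002, -0.0, -1.0]]
ft_force: [0.5, 0.5, -0.9]
opening: 0.0005
grasp_force: 0.0
```

Run:
```python
from h import *
im,W=cloud('wrist'); cv2.imwrite('pics/w4.png',im)
L=W.reshape(-1,3)-KO;c=np.c_[L@D,L@N,L[:,2]]
m=(c[:,0]>-.06)&(c[:,0]<-.035)&(abs(c[:,1])<.015)&(c[:,2]>.05)&(c[:,2]<.16)
A=np.c_[c[m][:,:2],np.ones(m.sum())];print(m.sum(),np.percentile(c[m],[5,50,95],axis=0).round(4),np.linalg.lstsq(A,c[m][:,2],rcond=None)[0])
im,W=cloud('top');L=W.reshape(-1,3)-KO;c=np.c_[L@D,L@N,L[:,2]]
goal(k(.076+.035,0,.32),172.1,0)
```

```text
398 [[-0.0596 -0.0131  0.0908]
 [-0.0477  0.0007  0.0923]
 [-0.0363  0.0133  0.0936]] [ 0.02167774 -0.00255987  0.09332906]
from [0.4257 0.1186 0.3052] to [0.5743 0.0973 0.32  ] offset [-0.1878 -0.0009 -0.0172] turn [0.0017 0.0045 0.0006]
```

View pics/w4.png

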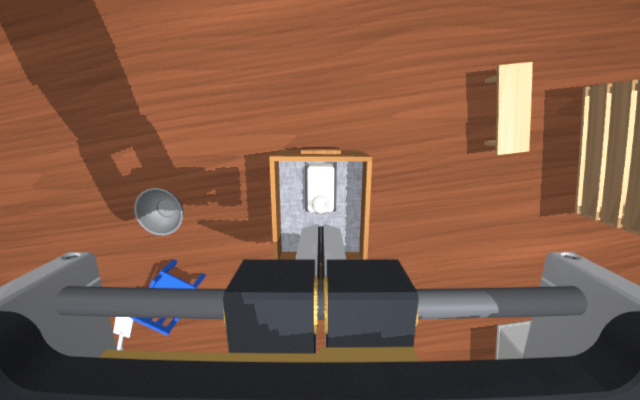

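The cat is home and upright, with its back level at about 92–93 mm (wrist image (320,190)). Next I'll move over and behind the roof to close it.

Emit:
{"method": "play_rows", "body": {
  "increments": [
    {"offset": [0, 0, -0.04], "turn": [0, 0, 0], "jaw": 0},
    {"offset": [-0.06, 0, -0.04], "turn": [0, 0, 0], "jaw": 0},
    {"offset": [-0.12, -0.001, -0.035], "turn": [0, 0, 0], "jaw": 0},
    {"offset": [-0.188, -0.001, -0.03], "turn": [0, 0, 0], "jaw": 0},
    {"offset": [-0.188, -0.001, -0.02], "turn": [0, 0, 0], "jaw": 0}
  ]
}}

```text
t: 13.55
tool_pos: [0.5765, 0.0959, 0.3111]
tool_rot: [[-0.99, 0.138, -0.007], [0.138, 0.99, -0.001], [0.006, -0.002, -1.0]]
ft_force: [-1.2, 0.3, -0.6]
opening: 0.0006
grasp_force: 0.0
```

Run:
```python
from h import *
s=sense();R=s['tool_rot'];p0=k(.111,0,.238)
goal(p0,172.1,0)
r=.120;prev=k(.111,0,.238)
for q in np.arange(1.3,-.01,-.1):
    P=k(.076-r*np.cos(q)+.004*np.sin(q)+.008,0,.12+r*np.sin(q)+.004*np.cos(q))
    d=ori(172.1).T@(P-prev)/.8; print(round(q,1),P.round(4),d.round(4));
```

```text
from [0.5765 0.0959 0.3111] to [0.5743 0.0973 0.238 ] offset [0.0024 0.0016 0.0913] turn [-0.001  -0.004  -0.0004]
1.3 [0.5196 0.1049 0.2367] [ 0.0691 -0.      0.0016]
1.2 [0.5082 0.1065 0.2333] [ 0.0834 -0.      0.0059]
1.1 [0.4972 0.108  0.2288] [0.0973 0.     0.0116]
1.0 [0.4866 0.1095 0.2231] [ 0.1106 -0.      0.0186]
0.9 [0.4768 0.1109 0.2165] [ 0.1231 -0.      0.0269]
0.8 [0.4676 0.1121 0.2089] [ 0.1347 -0.      0.0364]
0.7 [0.4592 0.1133 0.2004] [ 0.1453 -0.      0.047 ]
0.6 [0.4517 0.1143 0.1911] [ 0.1547 -0.      0.0587]
0.5 [0.4451 0.1153 0.181 ] [0.163  0.     0.0712]
0.4 [0.4396 0.116  0.1704] [0.17   0.     0.0845]
0.3 [0.4352 0.1166 0.1593] [ 0.1756 -0.      0.0984]
0.2 [0.4318 0.1171 0.1478] [ 0.1798 -0.      0.1128]
0.1 [0.4297 0.1174 0.136 ] [ 0.1825 -0.      0.1275]
-0.0 [0.4287 0.1175 0.124 ] [ 0.1838 -0.      0.1425]
```

Emit:
{"method": "play_rows", "body": {
  "increments": [
    {"offset": [0.001, 0.001, 0.03], "turn": [0, 0, 0], "jaw": 0},
    {"offset": [0.001, 0.001, 0.065], "turn": [0, 0, 0], "jaw": 0},
    {"offset": [0.001, 0.001, 0.09], "turn": [0, 0, 0], "jaw": 0},
    {"offset": [0.03, 0.001, 0.09], "turn": [0, 0, 0], "jaw": 0},
    {"offset": [0.06, 0.001, 0.09], "turn": [0, 0, 0], "jaw": 0}
  ]
}}

```text
t: 14.05
tool_pos: [0.5242, 0.1043, 0.2414]
tool_rot: [[-0.991, 0.137, -0.004], [0.137, 0.991, -0.0], [0.004, -0.001, -1.0]]
ft_force: [-0.3, 0.4, -0.1]
opening: 0.0005
grasp_force: 0.0
```

```bash
cat > arc.py <<'E'
from h import *
import sys
s=sense();r=.120
p=s['tool_pos']-KO;print(s['ft_force'],p@D-.076,p[2]-.12)
for q in map(float,sys.argv[1:]):
    P=k(.076-r*np.cos(q)+.004*np.sin(q)+.008,0,.12+r*np.sin(q)+.004*np.cos(q))
    print(q,(s['tool_rot'].T@(P-s['tool_pos'])/.8).round(4))
E
python3 arc.py 1.25 1.15 1.05 .95 .85
```

```text
[-0.31205638  0.41803381 -0.06247282] -0.015567932667315681 0.1214403647929927
1.25 [ 0.0131 -0.      0.0079]
1.15 [ 0.0272 -0.      0.013 ]
1.05 [0.0408 0.     0.0194]
0.95 [0.0536 0.     0.0271]
0.85 [0.0656 0.     0.0361]
```

Emit:
{"method": "play_rows", "body": {
  "increments": [
    {"offset": [0.013, 0, 0.008], "turn": [0, 0, 0], "jaw": 0},
    {"offset": [0.027, 0, 0.013], "turn": [0, 0, 0], "jaw": 0},
    {"offset": [0.041, 0, 0.019], "turn": [0, 0, 0], "jaw": 0},
    {"offset": [0.054, 0, 0.027], "turn": [0, 0, 0], "jaw": 0},
    {"offset": [0.066, 0, 0.036], "turn": [0, 0, 0], "jaw": 0}
  ]
}}

```text
t: 14.55
tool_pos: [0.4723, 0.1117, 0.214]
tool_rot: [[-0.991, 0.136, -0.002], [0.136, 0.991, 0.0], [0.002, -0.0, -1.0]]
ft_force: [-0.1, 0.1, 0.8]
opening: 0.0003
grasp_force: 0.6
```

```bash
python3 arc.py .75 .65 .55 .45 .35
```

```text
[-0.05760342  0.09191842  0.82153615] -0.0679726771402222 0.0939993555606028
0.75 [ 0.0114 -0.0002  0.0116]
0.65 [ 0.0214 -0.0002  0.0228]
0.55 [ 0.0302 -0.0002  0.0349]
0.45 [ 0.0379 -0.0002  0.0478]
0.35 [ 0.0441 -0.0002  0.0614]
```

Emit:
{"method": "play_rows", "body": {
  "increments": [
    {"offset": [0.011, 0, 0.012], "turn": [0, 0, 0], "jaw": 0},
    {"offset": [0.021, 0, 0.023], "turn": [0, 0, 0], "jaw": 0},
    {"offset": [0.03, 0, 0.035], "turn": [0, 0, 0], "jaw": 0},
    {"offset": [0.038, 0, 0.048], "turn": [0, 0, 0], "jaw": 0},
    {"offset": [0.044, 0, 0.061], "turn": [0, 0, 0], "jaw": 0}
  ]
}}

```text
t: 15.05
tool_pos: [0.4376, 0.1164, 0.1648]
tool_rot: [[-0.991, 0.136, -0.002], [0.136, 0.991, -0.0], [0.002, -0.0, -1.0]]
ft_force: [1.5, 1.1, 2.0]
opening: 0.0001
grasp_force: 0.5
```

```bash
python3 arc.py .25 .15 .08 .04 0
```

```text
[1.5398117  1.12159621 1.99528398] -0.10298001092321647 0.04479646679294308
0.25 [ 0.0053 -0.0001  0.0141]
0.15 [ 0.0088 -0.0001  0.0287]
0.08 [ 0.0103 -0.0001  0.039 ]
0.04 [ 0.0109 -0.0001  0.045 ]
0.0 [ 0.0112 -0.0001  0.051 ]
```

Emit:
{"method": "play_rows", "body": {
  "increments": [
    {"offset": [0.005, 0, 0.014], "turn": [0, 0, 0], "jaw": 0},
    {"offset": [0.009, 0, 0.028], "turn": [0, 0, 0], "jaw": 0},
    {"offset": [0.01, 0, 0.039], "turn": [0, 0, 0], "jaw": 0},
    {"offset": [0.011, 0, 0.045], "turn": [0, 0, 0], "jaw": 0},
    {"offset": [0.011, 0, 0.049], "turn": [0, 0, 0], "jaw": 0}
  ]
}}

```text
t: 15.55
tool_pos: [0.4293, 0.1175, 0.1259]
tool_rot: [[-0.991, 0.137, -0.003], [0.137, 0.991, -0.0], [0.003, -0.001, -1.0]]
ft_force: [-0.5, 0.1, 0.5]
opening: 0.0002
grasp_force: 0.4
```

Emit:
{"method": "play_rows", "body": {
  "increments": [
    {"offset": [0, 0, 0.0015], "turn": [0, 0, 0], "jaw": 0},
    {"offset": [0, 0, 0.0015], "turn": [0, 0, 0], "jaw": 0}
  ]
}}

```text
t: 15.75
tool_pos: [0.4295, 0.1175, 0.1252]
tool_rot: [[-0.991, 0.137, -0.002], [0.137, 0.991, -0.0], [0.002, -0.0, -1.0]]
ft_force: [-0.5, 0.7, 0.2]
opening: 0.0005
grasp_force: 0.0
```

Emit:
{"method": "play_rows", "body": {
  "increments": [
    {"offset": [0, 0, 0.001], "turn": [0, 0, 0], "jaw": 0},
    {"offset": [0, 0, 0.001], "turn": [0, 0, 0], "jaw": 0}
  ]
}}

```text
t: 15.95
tool_pos: [0.4296, 0.1175, 0.1246]
tool_rot: [[-0.991, 0.137, -0.002], [0.137, 0.991, -0.0], [0.002, -0.0, -1.0]]
ft_force: [-1.3, 0.6, -1.1]
opening: 0.0003
grasp_force: 0.0
```

Emit:
{"method": "play_rows", "body": {
  "increments": [
    {"offset": [0, 0, 0.001], "turn": [0, 0, 0], "jaw": 0},
    {"offset": [0, 0, 0.001], "turn": [0, 0, 0], "jaw": 0}
  ]
}}

```text
t: 16.15
tool_pos: [0.4296, 0.1175, 0.1242]
tool_rot: [[-0.991, 0.137, -0.001], [0.137, 0.991, -0.0], [0.001, -0.0, -1.0]]
ft_force: [-1.6, -1.2, 5.8]
opening: 0.0004
grasp_force: 3.1
```

Emit:
{"method": "play_rows", "body": {
  "increments": [
    {"offset": [0, 0, 0.001], "turn": [0, 0, 0], "jaw": 0},
    {"offset": [0, 0, 0.001], "turn": [0, 0, 0], "jaw": 0}
  ]
}}

```text
t: 16.35
tool_pos: [0.4297, 0.1176, 0.124]
tool_rot: [[-0.991, 0.136, -0.001], [0.136, 0.991, 0.0], [0.001, -0.0, -1.0]]
ft_force: [-5.5, -1.5, 16.2]
opening: 0.0004
grasp_force: 7.9
```

Emit:
{"method": "play_rows", "body": {
  "increments": [
    {"offset": [0, 0, 0.0007], "turn": [0, 0, 0], "jaw": 0},
    {"offset": [0, 0, 0.0007], "turn": [0, 0, 0], "jaw": 0}
  ]
}}

```text
t: 16.55
tool_pos: [0.4298, 0.1176, 0.1239]
tool_rot: [[-0.991, 0.136, -0.001], [0.136, 0.991, 0.0], [0.001, -0.0, -1.0]]
ft_force: [-8.7, -2.4, 22.5]
opening: 0.0005
grasp_force: 11.2
```

The roof is hard shut at 124 mm. I'll retreat upward and check.

Emit:
{"method": "play_rows", "body": {
  "increments": [
    {"offset": [0, 0, -0.02], "turn": [0, 0, 0], "jaw": 0},
    {"offset": [0, 0, -0.07], "turn": [0, 0, 0], "jaw": 0},
    {"offset": [0, 0, -0.12], "turn": [0, 0, 0], "jaw": 0},
    {"offset": [0, 0, -0.18], "turn": [0, 0, 0], "jaw": 0},
    {"offset": [0, 0, -0.18], "turn": [0, 0, 0], "jaw": 0}
  ]
}}

```text
t: 17.05
tool_pos: [0.4314, 0.1179, 0.272]
tool_rot: [[-0.991, 0.136, 0.007], [0.136, 0.991, 0.002], [-0.007, 0.003, -1.0]]
ft_force: [0.1, 0.1, -0.3]
opening: 0.0006
grasp_force: 0.0
```

Run:
```python
from h import *
im,W=cloud('wrist'); L=W.reshape(-1,3)-KO;c=np.c_[L@D,L@N,L[:,2]]
m=(abs(c[:,1])<.05)&(c[:,0]>-.08)&(c[:,0]<-.01)&(c[:,2]>.1)&(c[:,2]<.16)
A=np.c_[c[m][:,:2],np.ones(m.sum())];print(m.sum(),np.linalg.lstsq(A,c[m][:,2],rcond=None)[0],np.median(c[m][:,2]))
im,_=cloud('scene'); cv2.imwrite('pics/s2.png',im)
```

```text
5020 [1.48187500e-03 5.24768557e-05 1.23515019e-01] 0.12343679398986604
```

View pics/s2.png

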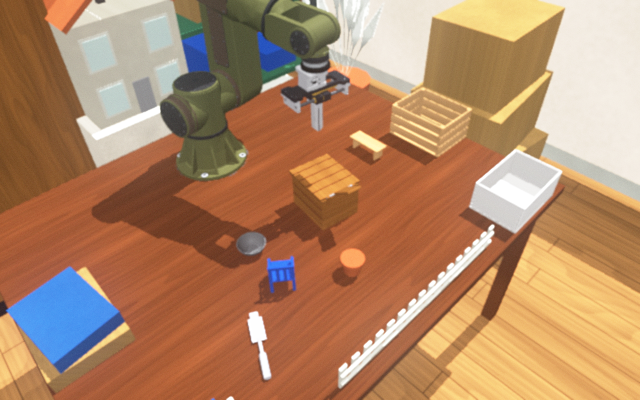

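The roof is level and shut at (325,180), with its top face at 123.5 mm and a slope of 0.0015. The bystanders haven't moved and the arm is clear of everything.

```bash
python3 -c "
from workcell import *
print(sign_off())"
```

```text
the job is handed in; nothing more can be done
None
```

The cat is pressed home upright in its foam bed, the roof is shut level over it, the other toys are where they stood, and the job is handed in at about 17 s of the 72 s allowed.

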